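# Hold the bulldog clip open over the tall price board

## Robot

A 7-joint arm with a two-finger parallel gripper is mounted at the origin on the work surface. World frame = base frame: x ahead of the robot, y to its left, z up, the work surface at z = 0. Lengths are in m, angles in rad, forces in N, time in s.
With the tool pointing down it reaches from about 0.4 to 0.875 m from the base axis. Payload 19.3 kg.
Tool frame: the origin (TCP) lies at the very end of the fingers, on their centre line; the grasp point (between the pads) lies 19 mm behind it; z points along the fingers, y is the line along which they close (so a half turn about z gives the same grasp; the last joint's range is limited). The gripper opens to 85 mm and grips with 20 to 120 N. Pads are 22 mm wide; open, the fingers measure 114 mm over their backs; the gripper's body (76 mm by 85 mm) begins 54 mm behind the grasp point. The pads swing forward as they close: fully open they stand 13 mm farther back than shut.
Start: joints at [-1.332, 0.521, -0.036, 1.599, 0.021, 1.021, -0.113], TCP at [0.19, 0.595, 0.231] pointing down, gripper open.
Joint ranges: [-2.91, 2.91], [-0.3, 2.13], [-1.5, 1.42], [0.17, 2.43], [-1.26, 4.41], [0.16, 1.93], [-2.52, 2.52]. Speed limits (rad/s): [1.89, 1.89, 2.39, 2.39, 3.01, 3.01, 3.01].

## Interface

Orientations are given as [roll, pitch, yaw] about the fixed x, y, z axes, in that order (R = Rz(yaw) Ry(pitch) Rx(roll)).
In Python, from workcell import bot gives the robot as it stands. The module is installed in compiled form; this text tells all that it offers.
- The arm moves only by the tool apply_moves, never from a script. Its arguments are lists of equal length, an entry for each row: "claw": the finger opening in m, from 0 to 0.0854; "xyz": the shift along the tool's x, y, z in m, a list of three; "twist": the turn, a rotation vector about the tool's x, y, z in rad, a list of three. A call has 1 to 20 rows; each row shifts and turns the commanded pose from where the row before left it, along the tool's axes as they then stand; what a row does not reach is not made up. A row lasts 1/10 s, in which the tool goes at most 50 mm and 8.59 degrees, less where a joint would pass 70% of its speed; a pose out of reach is approached as far as the arm can. A call with a gripper value outside its range is refused whole. The fingers move at their own pace and stop on an object; "force" is the grip in N (left out, the last holds). Time passes only in rows, so rows that do not move let the fingers close. It gives the time, the measured TCP pose, the force, the opening and the grip force at its end, in the units of the state.
- bot.observe(): the state, without advancing time (a new reading comes with each control period).
- bot.grab_frame(name): name is "scene" or "top" or "wrist"; returns a dict with "img" (480x640x3 uint8, red, green, blue), "vfov" (degrees; the focal length in pixels is half the picture's height over the tangent of half this angle, whatever the lens; pixels are square), "cx", "cy" (the principal point, pixels), "view" (4x4, takes a point from world to camera coordinates). Camera axes: x right, y up, looking along -z (the intrinsics and any distortion apply to the point x, -y, -z); pixel columns grow to the right and rows downward; lengths in m; the calibration is good to about 2 mm. A picture is of the moment at which its call begins. There is no depth.
- bot.job_done(): hands the job in; it is judged then, once.
Trained networks look in the newest picture that a camera, given by its name, has taken for a name from the list of things; names that differ only in an ending like _2 or _b are one class to them, and where a whole thing is asked for, a point or a joint stands for the part that bears it (a point fixed in the world has none). Each returns a list of dicts, best first, with "score" (0 to 1); they miss things now and then, are a little off and sometimes report something else, mostly with a low value. They report only what shows in the picture. A call takes as long as a camera call. They do not tell look-alikes from the thing itself.
- bot.find_in(camera, query): "position" ([x, y, z] in m, in world coordinates, good to about 4 mm: the middle of the surface that is visible of it).
The state is a dict: "clock": time; "qpos": joint angles; "qd": joint speeds; "joint_efforts": joint torques, N m; "position": TCP position; "tool_rot": TCP orientation; "force": force on the tool from outside, world axes, zero at the start; "moment": the same for the moment, N m; "grip_width": finger opening in m; "finger_force": force on a finger pad.
Only numpy, scipy, OpenCV 4.12 (cv2) and the standard library are available. Lean on these libraries where they do the work, as an engineer would, in place of code of your own. Each camera call takes 0.05 s, during which the arm holds its last target. There are 200 camera calls.

## Task

The offer slip is moving to the tall chalkboard: squeeze the bulldog clip open where it sits on the low wide board, lift it off without dragging the board about, and hold it wide open astride the middle of the tall board's top edge, square to it, with the jaws well down on both sides but the clip not touching the board, so that I can slide the slip in under it. Finish like that, still holding the clip squeezed open in the air; do not drop it, knock or shift either board, or disturb the other things on the counter.

Things in the scene. Friction and masses are not known exactly. Their poses are not given: they have to be found in the camera images.
- clip: the bulldog clip, steel, 64 mm wide, 74 mm tall, 60 g, shut astride the low board's top edge. Origin: middle of its hinge pin; y along the pin (along the edge), z up from the jaws to the two wings, x through the board. The coil round the pin (6 mm radius) rests on the edge: pin 6 mm above it. Squeezing the wings together along x opens the jaws, both halves turning equally; let go, it snaps shut
- clip_wings (a point): midway between the clip's two wing ends, 32 mm above the pin. The wings spread to -x and +x and end in rolls 7 mm thick, 30 mm wide along y; clamped on the board they measure 47 mm over their outsides. Squeezing needs about 6 N on each wing to start and 12 N at 22 mm over the outsides; the rolls then stand 37 mm above the pin
- clip_mouth (a point): middle of the clip's mouth, midway between the two lips, 32 mm below the pin; moves with the clip. Jaws 64 mm wide along y, at most 27 mm over their outsides when shut, ending in rolled lips 38 mm below the pin. Wings squeezed to 33 mm: 20 mm clear gap between the lips; to 22 mm: 30 mm gap (40 mm over the outsides), lips ending 34 mm below the pin
- lip_front (a point): middle of the front jaw's rolled lip (the -x side of the clip), on the surface that presses on the board; lip 5 mm thick
- lip_rear (a point): the same point on the rear jaw's lip (the +x side of the clip)
- clip_front (a joint): how far the clip's front half has turned open (rad; the rear half turns as much the other way): 0 clamped on the 6 mm board, 0.20 at 20 mm gap between the lips, 0.36 at 30 mm, 0.38 at the stop (wings 20 mm over their outsides; squeezing hard against the stop may rock the clip askew); a spring (0.6 N m/rad, 0.2 N m at 0) closes it
- low_board: the low wide chalkboard the clip starts on: black panel 180 mm wide (along its y), 6 mm thick (along its x), top edge 130 mm above the counter, standing in a wooden foot 80 mm deep, 160 mm wide, 24 mm high; about 0.55 kg, stands loose. Origin at the centre of its underside, z up
- low_board_edge (a point): middle of the low board's top edge (x through the panel, y along the edge, z up); the clip sits up to 45 mm to either side of it
- tall_board: the tall narrow chalkboard: black panel 120 mm wide (along its y), 6 mm thick (along its x), top edge 190 mm above the counter, standing in a wooden foot 80 mm deep, 100 mm wide, 24 mm high; about 0.55 kg, stands loose. Origin at the centre of its underside, z up
- tall_board_edge (a point): middle of the tall board's top edge (x through the panel, y along the edge, z up)
- water_bottle: clear plastic water bottle, 66 mm across, 215 mm tall, standing (a bystander: leave it alone); origin under its middle
- olive_jar: glass jar with a brass lid, 60 mm across, 85 mm tall, standing (a bystander: leave it alone); origin under its middle
- chef_knife: knife with a black handle, about 320 mm long, 42 mm wide, 20 mm high, lying along its x, blade to +x (a bystander: leave it alone); origin under its middle
- steel_cup: open steel cup, 72 mm across, 75 mm tall, standing (a bystander: leave it alone); origin under its middle
- small_clip: spare small clip of the same shape, jaws 32 mm wide, 45 mm long, shut, lying on its side on the counter; not the clip of this job (a bystander: leave it alone); origin under its pin
- spatula: spatula with a wooden handle, lying along its x (a bystander: leave it alone); origin under its middle
Things that resemble listed ones, but are neither listed nor needed, are in the scene too. What is shaped like the clip but blue is not meant.

How it is judged:
By the outcome, as a careful person would: the job done as asked, in the order asked, and still so for the second after the job is handed in, while the arm keeps its last pose, push and grip.
It also fails if it takes over 35 s, if anything falls off the work surface, if the arm or the gripper's body presses on something with over 40 N, if the wrist force passes 120 N, or if a joint passes its speed limit or range.

## Working session

There is one attempt and no reset: what is moved stays moved. The work goes in short steps, Python scripts to look and compute and a tool call to move; the robot and the scene stay as the last step left them, time stands still between calls to the robot, and variables do not carry over. Pictures are saved under pics/ and viewed, at most 10 in all, crops included, and the job is handed in when it is done.

Besides the shell and the picture viewer there is one more tool, called after "Call:" by a JSON object that holds its "api" and its "payload". apply_moves: Moves the arm, as the interface text tells. Its arguments: {"type":"object","properties":{"claw":{"type":"array"},"xyz":{"type":"array"},"twist":{"type":"array"},"force":{"type":"number"}},"required":["claw","xyz","twist"]}

```bash
mkdir -p pics; cat > h.py <<'E'
import numpy as np, cv2
from workcell import bot
def snap(c,name):
    f=bot.grab_frame(c); cv2.imwrite('pics/'+name,cv2.cvtColor(f['img'],cv2.COLOR_RGB2BGR)); return f
def proj(f,P):
    p=f['view']@np.r_[P,1]; F=240/np.tan(np.radians(f['vfov'])/2)
    return f['cx']+F*p[0]/-p[2], f['cy']-F*p[1]/-p[2]
def onplane(f,u,v,z):
    F=240/np.tan(np.radians(f['vfov'])/2); V=f['view'];R=V[:3,:3];c=-R.T@V[:3,3]
    d=R.T@np.array([(u-f['cx'])/F,-(v-f['cy'])/F,-1]); return c+d*(z-c[2])/d[2]
E
python3 - <<'E'
from h import *
fs=snap('scene','s1.png'); ft=snap('top','t1.png')
for f in (fs,ft): print(f.keys(),f['vfov'],f['cx'],f['cy'],f['view'].round(3).tolist())
for q in ['clip','low_board','tall_board','low_board_edge','tall_board_edge','clip_wings','water_bottle','olive_jar','chef_knife','steel_cup','small_clip','spatula']:
  for c,f in (('scene',fs),('top',ft)):
    try:
      for d in bot.find_in(c,q)[:3]: print(q,c,round(d['score'],2),np.round(d['position'],3),np.round(proj(f,d['position'])))
    except Exception as e: print(q,c,e)
print(bot.observe()['clock'])
E
```

```text
dict_keys(['img', 'vfov', 'cx', 'cy', 'view']) 49.093480812401644 324.37781756272005 238.12672650965416 [[-0.766, 0.643, -0.008, 0.435], [-0.475, -0.557, 0.681, 0.15], [0.433, 0.526, 0.732, -1.218], [0.0, 0.0, 0.0, 1.0]]
dict_keys(['img', 'vfov', 'cx', 'cy', 'view']) 56.01621114209869 315.78259145609616 244.0348842689843 [[-0.018, -1.0, 0.017, -0.02], [0.987, -0.015, 0.161, -0.57], [-0.16, 0.019, 0.987, -0.998], [0.0, 0.0, 0.0, 1.0]]
clip scene 0.87 [ 0.564 -0.28   0.136] [233. 171.]
clip scene 0.7 [ 0.606 -0.112  0.04 ] [270. 263.]
clip scene 0.24 [ 0.433 -0.009  0.012] [374. 260.]
clip top 0.92 [ 0.604 -0.113  0.047] [351. 229.]
clip top 0.58 [ 0.559 -0.288  0.139] [439. 240.]
low_board scene 0.94 [ 0.57  -0.27   0.046] [239. 209.]
low_board top 0.64 [ 0.549 -0.267  0.028] [416. 252.]
tall_board scene 0.35 [ 0.562 -0.283  0.138] [232. 169.]
tall_board scene 0.17 [0.652 0.002 0.071] [286. 305.]
tall_board top 0.66 [0.524 0.148 0.024] [240. 266.]
tall_board top 0.47 [0.705 0.133 0.136] [240. 177.]
low_board_edge scene 0.58 [ 0.57  -0.276  0.04 ] [237. 209.]
low_board_edge top 0.93 [ 
[... 831 characters left out ...]
 scene 0.73 [0.726 0.152 0.138] [306. 373.]
chef_knife top 0.96 [ 0.417 -0.012  0.011] [309. 311.]
chef_knife top 0.33 [ 0.546 -0.285  0.142] [438. 246.]
steel_cup scene 0.65 [ 0.715 -0.074  0.046] [231. 305.]
steel_cup scene 0.42 [ 0.57  -0.276  0.046] [237. 207.]
steel_cup scene 0.36 [ 0.564 -0.282  0.135] [232. 170.]
steel_cup top 0.73 [ 0.731 -0.061  0.032] [328. 178.]
small_clip scene 0.91 [0.4   0.174 0.019] [458. 307.]
small_clip top 0.57 [ 0.544 -0.29   0.141] [440. 247.]
small_clip top 0.19 [ 0.557 -0.288  0.14 ] [439. 241.]
spatula scene 0.67 [ 0.72  -0.074  0.044] [229. 307.]
spatula top 0.64 [ 0.329 -0.265  0.   ] [418. 347.]
spatula top 0.2 [ 0.543 -0.291  0.143] [441. 247.]
1.3
```

View pics/s1.png

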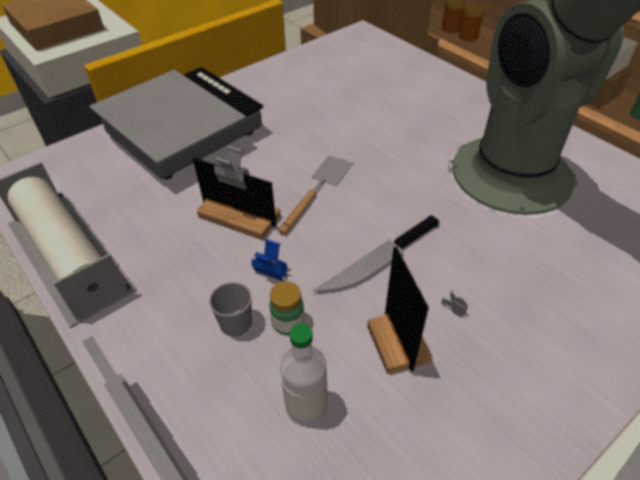

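View pics/t1.png

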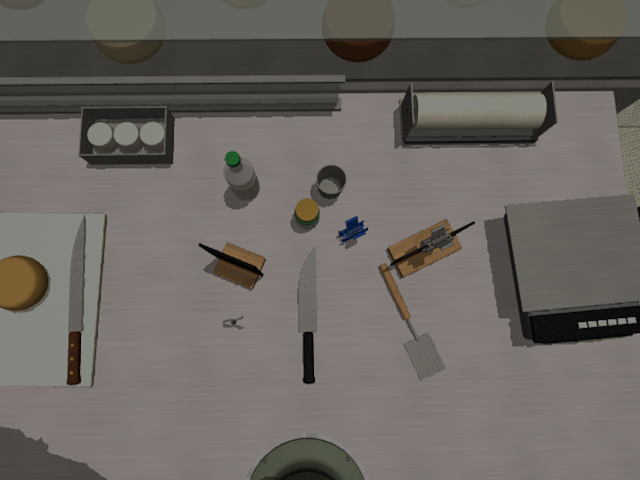

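Both views show the steel clip on the low board, at scene (232,170) and top (436,240). The blue look-alike is on the counter at scene (270,262) and top (352,230), and the spare small clip is at top (233,322). The steel clip on the low board's edge is the one meant. I'll check it in one enlarged crop.

```bash
python3 - <<'E'
import cv2,numpy as np
t=cv2.imread('pics/t1.png'); s=cv2.imread('pics/s1.png')
a=cv2.resize(t[210:280,380:480],(800,560)[:2],interpolation=cv2.INTER_CUBIC)[:, :]
a=cv2.resize(t[210:285,380:480],None,fx=4,fy=4,interpolation=cv2.INTER_CUBIC)
b=cv2.resize(t[225:300,180:280],None,fx=4,fy=4,interpolation=cv2.INTER_CUBIC)
c=cv2.resize(s[140:215,180:280],None,fx=4,fy=4,interpolation=cv2.INTER_CUBIC)
d=cv2.resize(s[245:320,370:470],None,fx=4,fy=4,interpolation=cv2.INTER_CUBIC)
cv2.imwrite('pics/c1.png',np.vstack([np.hstack([a,b]),np.hstack([c,d])]))
E
```

```text
(no output)
```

View pics/c1.png

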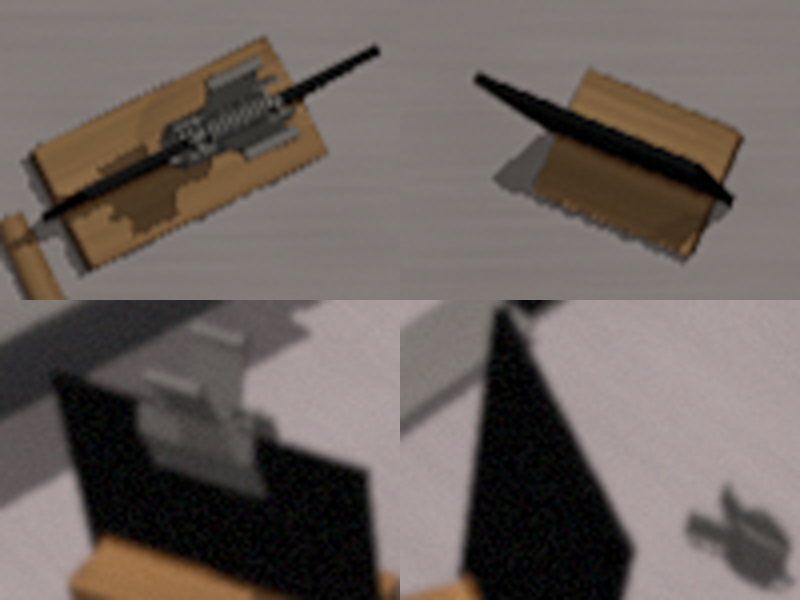

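The crop confirms it: the grey steel clip sits shut astride the low board's edge, with wing rolls at about top (440,229) and (447,245). Tall board edge ends are at about top (200,244) and (262,275); low board ends at about (391,264) and (474,222).

```bash
python3 - <<'E'
from h import *
f=bot.grab_frame('top'); s=bot.grab_frame('scene')
for n,a,b,z in (('low',(391.3,263.8),(474.5,222.5),.13),('tall',(200,244.5),(262.5,275.2),.19),('rolls',(439.5,228.7),(447.5,245.5),.168)):
    A=onplane(f,*a,z);B=onplane(f,*b,z);d=B-A
    print(n,A.round(4),B.round(4),((A+B)/2).round(4),np.linalg.norm(d).round(4),np.degrees(np.arctan2(d[1],d[0])).round(1))
# scene: low edge ends, tall ends
for n,a,b,z in (('low',(180+53/4,140+72/4),(180+368/4,140+170/4),.13),('tall',(370+100/4,245+8/4),(370+232/4,245+248/4),.19),('rolls',(180+175/4,140+80/4),(180+217/4,140+35/4),.168)):
    A=onplane(s,*a,z);B=onplane(s,*b,z);d=B-A
    print('scene',n,A.round(4),B.round(4),((A+B)/2).round(4),np.linalg.norm(d).round(4),np.degrees(np.arctan2(d[1],d[0])).round(1))
o=bot.observe(); print({k:np.round(o[k],3).tolist() for k in o})
w=bot.grab_frame('wrist'); c=-w['view'][:3,:3].T@w['view'][:3,3]; print(c,w['view'].round(3),w['vfov'])
E
```

```text
low [ 0.5109 -0.1871  0.13  ] [ 0.5976 -0.3709  0.13  ] [ 0.5542 -0.279   0.13  ] 0.2032 -64.8
tall [0.5485 0.2027 0.19  ] [0.4855 0.079  0.19  ] [0.517  0.1408 0.19  ] 0.1388 -117.0
rolls [ 0.5777 -0.2828  0.168 ] [ 0.5424 -0.2971  0.168 ] [ 0.5601 -0.29    0.168 ] 0.0381 -157.9
scene low [ 0.599 -0.372  0.13 ] [ 0.5224 -0.2081  0.13  ] [ 0.5607 -0.2901  0.13  ] 0.1809 115.1
scene tall [0.5041 0.0964 0.19  ] [0.5492 0.2058 0.19  ] [0.5267 0.1511 0.19  ] 0.1183 67.6
scene rolls [ 0.5772 -0.2823  0.168 ] [ 0.543  -0.2985  0.168 ] [ 0.5601 -0.2904  0.168 ] 0.0378 -154.8
{'clock': 1.4, 'qpos': [-1.332, 0.521, -0.036, 1.599, 0.021, 1.021, -0.113], 'qd': [-0.001, 0.002, 0.001, -0.001, 0.0, -0.0, 0.002], 'joint_efforts': [0.001, -92.685, 1.979, -37.025, 0.018, 0.002, 0.0], 'position': [0.19, 0.595, 0.231], 'tool_rot': [-3.142, -0.0, 2.833], 'force': [-0.663, -0.171, -0.656], 'moment': [0.009, 0.013, 0.017], 'finger_force': 0.0, 'grip_width': 0.085}
[0.11611183 0.61889767 0.37369428] [[ 0.305  0.952 -0.    -0.625]
 [-0.907  0.29  -0.304  0.039]
 [-0.29   0.093  0.953 -0.38 ]
 [ 0.     0.     0.     1.   ]] 67.29588350258024
```

Call:
{"api": "apply_moves", "payload": {"claw": [0.085,0.085,0.085,0.085,0.085,0.085,0.085,0.085,0.085,0.085,0.085,0.085,0.085,0.085,0.085,0.085,0.085,0.085,0.085,0.085], "xyz": [[-0.038,-0.0267,-0.0091],[-0.038,-0.0267,-0.0091],[-0.038,-0.0267,-0.0091],[-0.038,-0.0267,-0.0091],[-0.038,-0.0267,-0.0091],[-0.038,-0.0267,-0.0091],[-0.038,-0.0267,-0.0091],[-0.038,-0.0267,-0.0091],[-0.038,-0.0267,-0.0091],[-0.038,-0.0267,-0.0091],[-0.038,-0.0267,-0.0091],[-0.038,-0.0267,-0.0091],[0,0,0],[0,0,0],[0,0,0],[0,0,0],[0,0,0],[0,0,0],[0,0,0],[0,0,0]], "twist": [[0,0,0],[0,0,0],[0,0,0],[0,0,0],[0,0,0],[0,0,0],[0,0,0],[0,0,0],[0,0,0],[0,0,0],[0,0,0],[0,0,0],[0,0,0.1373],[0,0,0.1373],[0,0,0.1373],[0,0,0.1373],[0,0,0.1373],[0,0,0.1373],[0,0,0],[0,0,0]]}}

```text
clock: 3.45
position: [0.5269, 0.1517, 0.3405]
tool_rot: [3.142, 0.0, 2.014]
force: [0.6, 0.2, 0.1]
grip_width: 0.0848
finger_force: 0.0
```

```bash
python3 - <<'E'
from h import *
w=snap('wrist','w1.png')
np.savez('w1.npz',**w)
for q in ('tall_board_edge','tall_board'):
  for d in bot.find_in('wrist',q)[:2]: print(q,round(d['score'],2),np.round(d['position'],3),np.round(proj(w,d['position'])))
for P in ((.5041,.0964,.19),(.5492,.2058,.19)): print(np.round(proj(w,P)))
o=bot.observe(); print(o['clock'],o['position'],o['tool_rot'],o['qpos'])
E
```

```text
tall_board_edge 0.64 [0.518 0.159 0.084] [318. 189.]
tall_board 0.8 [0.523 0.157 0.087] [322. 193.]
[272. 267.]
[376. 175.]
3.6 [0.52700907 0.15153761 0.3405486 ] [ 3.14149595e+00 -4.83554540e-05  2.01162035e+00] [-0.63760319  0.3077188   0.3279669   1.67163475 -0.10579975  1.17958881
  0.15725635]
```

View pics/w1.png

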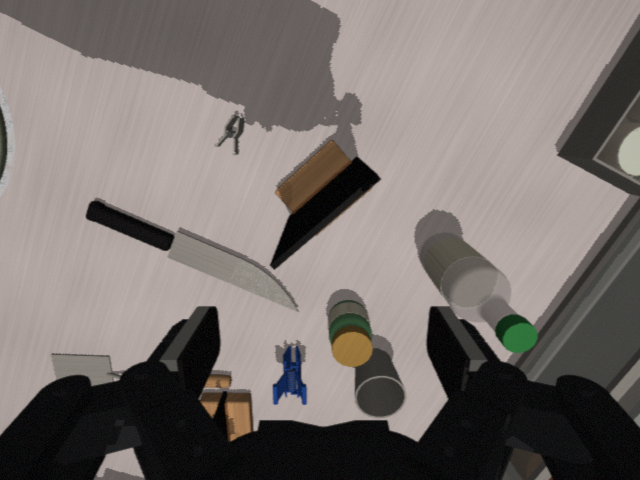

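The wrist view shows the tall board's top edge running from about (272,267) to (379,179). That agrees with the edge I projected from the scene picture. I'll enlarge it to separate the top face from the panel face.

```bash
python3 - <<'E'
import cv2,numpy as np
a=cv2.imread('pics/w1.png')[150:280,255:395].astype(float)
a=(np.clip(a/60,0,1)**0.5*255).astype(np.uint8)
cv2.imwrite('pics/c2.png',cv2.resize(a,None,fx=4.6,fy=4.6,interpolation=cv2.INTER_NEAREST))
E
```

```text
(no output)
```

View pics/c2.png

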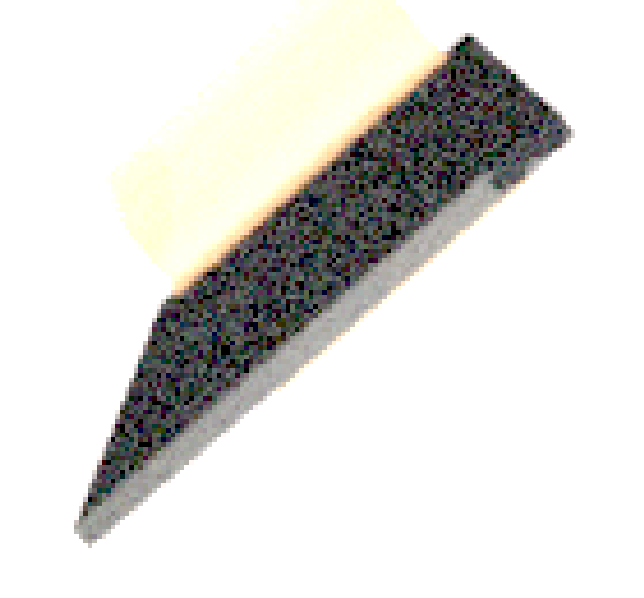

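```bash
python3 - <<'E'
from h import *
w=dict(np.load('w1.npz'))
A=onplane(w,273.3,266.3,.19);B=onplane(w,378,177,.19);d=B-A
print(A,B,(A+B)/2,np.linalg.norm(d),np.degrees(np.arctan2(d[1],d[0])))
o=bot.observe();p=o['position'];y=o['tool_rot'][2]
def delta(t): 
    t=np.array(t)-p; return (t[0]*np.cos(y)+t[1]*np.sin(y), t[0]*np.sin(y)-t[1]*np.cos(y), -t[2])
print(y,delta([.56,-.29,.27]))
E
```

```text
[0.50482605 0.09743987 0.19      ] [0.55107448 0.20497882 0.19      ] [0.52795027 0.15120934 0.19      ] 0.11706213480516584 66.72928973308159
2.011620348337541 (np.float64(-0.41340350720286967), np.float64(-0.1585604014547443), np.float64(0.07054859568334243))
```

Call:
{"api": "apply_moves", "payload": {"claw": [0.085,0.085,0.085,0.085,0.085,0.085,0.085,0.085,0.085,0.085,0.085,0.085], "xyz": [[-0.0413,-0.0159,0.004],[-0.0413,-0.0159,0.004],[-0.0413,-0.0159,0.004],[-0.0413,-0.0159,0.004],[-0.0413,-0.0159,0.004],[-0.0413,-0.0159,0.004],[-0.0413,-0.0159,0.004],[-0.0413,-0.0159,0.004],[-0.0413,-0.0159,0.004],[-0.0413,-0.0159,0.004],[0,0,0],[0,0,0]], "twist": [[0,0,0],[0,0,0],[0,0,0],[0,0,0],[0,0,0],[0,0,0],[0,0,0],[0,0,0],[0,0,0],[0,0,0],[0,0,0],[0,0,0]]}}

```text
clock: 4.8
position: [0.5578, -0.2908, 0.3]
tool_rot: [-3.141, -0.0, 2.008]
force: [0.7, 1.3, -0.5]
grip_width: 0.0849
finger_force: 0.0
```

```bash
python3 - <<'E'
from h import *
w=snap('wrist','w2.png')
np.savez('w2.npz',**w)
for q in ('clip_wings','clip','low_board_edge'):
  for d in bot.find_in('wrist',q)[:2]: print(q,round(d['score'],2),np.round(d['position'],3),np.round(proj(w,d['position'])))
o=bot.observe(); print(o['clock'],o['position'],o['tool_rot'],o['qpos'])
for P in ((.599,-.372,.13),(.5224,-.2081,.13),(.56,-.29,.168)): print(np.round(proj(w,P)))
u,v=map(int,proj(w,(.56,-.29,.15)))
x0=max(0,min(480,u-80));y0=max(0,min(360,v-60)); print(x0,y0)
a=cv2.imread('pics/w2.png')[y0:y0+120,x0:x0+160].astype(float)
a=(np.clip(a/150,0,1)**0.6*255).astype(np.uint8)
cv2.imwrite('pics/c3.png',cv2.resize(a,None,fx=5,fy=5,interpolation=cv2.INTER_CUBIC))
E
```

```text
clip_wings 0.84 [ 0.61  -0.118  0.047] [443.  66.]
clip_wings 0.66 [ 0.563 -0.284  0.141] [332. 215.]
clip 0.89 [ 0.561 -0.28   0.142] [331. 211.]
5.0 [ 0.55865174 -0.28859999  0.3007246 ] [ 3.14102040e+00 -2.35903704e-04  2.01118075e+00] [ 0.08802328  0.50185288  0.4510563   1.52210879 -0.23038445  1.17032822
  1.02112022]
[326. 308.]
[326. 109.]
[326. 229.]
245 162
```

View pics/c3.png

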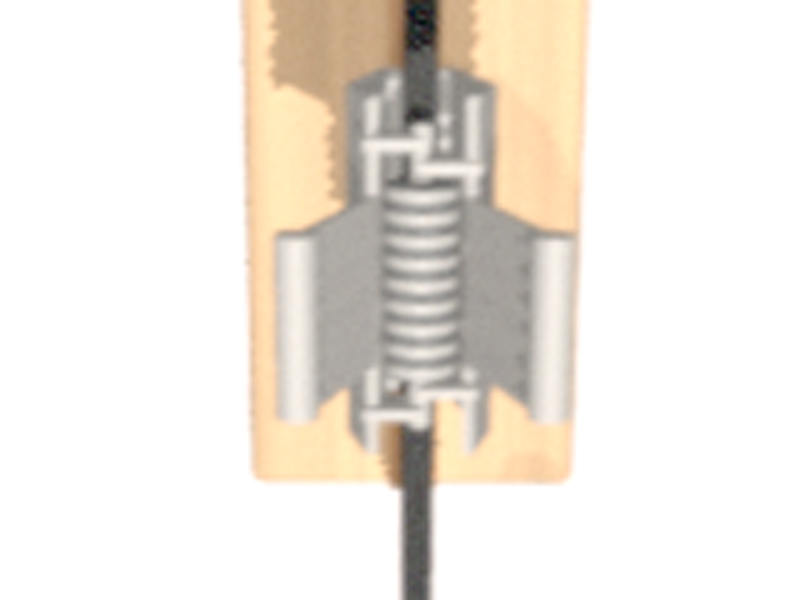

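The crop shows the rolls at full-picture px (304.6, 227) and (355.6, 227), with the midpoint at (330.1, 227.4) and the board edge running vertically. So the yaw is already square.

```bash
python3 - <<'E'
from h import *
w=dict(np.load('w2.npz'))
P=onplane(w,330.1,227.4,.168); A=onplane(w,245+422/5,162+80/5,.13);B=onplane(w,245+417.5/5,162+590/5,.13)
d=A-B; E=onplane(w,245+419.5/5,162+327/5,.13)
print(P,np.degrees(np.arctan2(d[1],d[0])),A,B,E)
o=bot.observe();p=o['position'];y=o['tool_rot'][2]
def delta(t): 
    t=np.array(t)-p; return np.round((t[0]*np.cos(y)+t[1]*np.sin(y), t[0]*np.sin(y)-t[1]*np.cos(y), -t[2]),4)
print(p,np.degrees(y),delta(np.r_[P[:2],.15]),delta(np.r_[A[:2],.15]),delta(np.r_[B[:2],.15]))
E
```

```text
[ 0.56260389 -0.28768069  0.168     ] 114.81730723177587 [ 0.5483132  -0.25730739  0.13      ] [ 0.58844322 -0.34408784  0.13      ] [ 0.56680282 -0.29742821  0.13      ]
[ 0.55865174 -0.28859999  0.3007246 ] 115.23216874962493 [-0.0009  0.004   0.1507] [0.0327 0.004  0.1507] [-0.0629  0.0033  0.1507]
```

Call:
{"api": "apply_moves", "payload": {"claw": [0.085,0.085,0.085,0.085,0.085,0.085,0.085,0.07,0.058,0.058,0.058,0.058], "xyz": [[0,0.003,0.02],[0,0,0.02],[0,0,0.02],[0,0,0.02],[0,0,0.02],[0,0,0.02],[0,0,0.02],[0,0,0.01],[0,0,0],[0,0,0],[0,0,0],[0,0,0]], "twist": [[0,0,0],[0,0,0],[0,0,0],[0,0,0],[0,0,0],[0,0,0],[0,0,0],[0,0,0],[0,0,0],[0,0,0],[0,0,0],[0,0,0]], "force": 30}}

```text
clock: 6.2
position: [0.5614, -0.2887, 0.1514]
tool_rot: [3.141, 0.001, 2.009]
force: [0.4, -0.0, 0.7]
grip_width: 0.0582
finger_force: 0.0
```

```bash
python3 - <<'E'
from h import *
w=snap('wrist','w3.png'); np.savez('w3.npz',**w)
o=bot.observe(); print(o['clock'],o['position'],o['tool_rot'],o['grip_width'],o['force'])
print(np.round(proj(w,o['position'])))
a=w['img'][140:440,130:530,::-1].astype(float)
a=(np.clip(a/200,0,1)**0.5*255).astype(np.uint8)
cv2.imwrite('pics/c4.png',cv2.resize(a,None,fx=2,fy=2,interpolation=cv2.INTER_CUBIC))
E
```

```text
6.25 [ 0.56125258 -0.28867611  0.15118959] [3.14087406e+00 6.79251551e-04 2.00903880e+00] 0.05784487059316712 [-0.00801128 -0.27791254 -0.13896395]
[323. 309.]
```

View pics/c4.png

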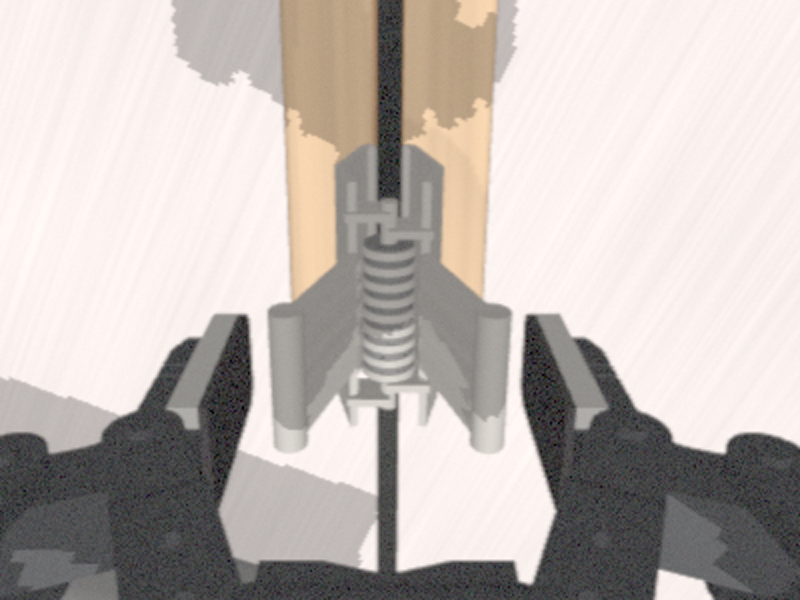

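The crop shows the rolls centred at crop x≈389.5 and the pads at x≈386.5. The clip is therefore about 0.6 mm toward tool +y and square. I'll correct that and close gently.

Call:
{"api": "apply_moves", "payload": {"claw": [0.052,0.048,0.046,0.045,0.045], "xyz": [[0,0.0006,0],[0,0,0],[0,0,0],[0,0,0],[0,0,0]], "twist": [[0,0,0],[0,0,0],[0,0,0],[0,0,0],[0,0,0]], "force": 30}}

```text
clock: 6.75
position: [0.5618, -0.2885, 0.1511]
tool_rot: [3.141, 0.001, 2.009]
force: [-1.5, 0.6, 8.8]
grip_width: 0.0455
finger_force: 9.8
```

Call:
{"api": "apply_moves", "payload": {"claw": [0.043,0.041,0.039,0.037,0.035,0.035], "xyz": [[0,0,-0.0006],[0,0,-0.0006],[0,0,-0.0006],[0,0,-0.0006],[0,0,-0.0006],[0,0,0]], "twist": [[0,0,0],[0,0,0],[0,0,0],[0,0,0],[0,0,0],[0,0,0]], "force": 30}}

```text
clock: 7.35
position: [0.5624, -0.2885, 0.1547]
tool_rot: [3.14, 0.001, 2.009]
force: [-0.4, 2.4, 14.9]
grip_width: 0.0353
finger_force: 12.5
```

Call:
{"api": "apply_moves", "payload": {"claw": [0.033,0.031,0.029,0.027,0.025,0.024,0.024], "xyz": [[0,0,-0.001],[0,0,-0.001],[0,0,-0.001],[0,0,-0.001],[0,0,-0.001],[0,0,0],[0,0,0]], "twist": [[0,0,0],[0,0,0],[0,0,0],[0,0,0],[0,0,0],[0,0,0],[0,0,0]], "force": 30}}

```text
clock: 8.05
position: [0.5613, -0.2884, 0.1583]
tool_rot: [-3.141, -0.0, 2.009]
force: [-0.2, 0.7, -1.1]
grip_width: 0.0239
finger_force: 10.7
```

```bash
python3 - <<'E'
from h import *
w=snap('wrist','w4.png'); np.savez('w4.npz',**w); s=bot.grab_frame('scene')
o=bot.observe(); print(o['clock'],o['position'],o['tool_rot'],o['grip_width'],o['force'],o['finger_force'])
g=lambda a:(np.clip(a.astype(float)/200,0,1)**0.5*255).astype(np.uint8)
a=cv2.resize(g(w['img'][180:400,220:420,::-1]),None,fx=2,fy=2,interpolation=cv2.INTER_CUBIC)
b=cv2.resize(g(s['img'][130:240,180:280,::-1]),None,fx=4,fy=4,interpolation=cv2.INTER_CUBIC)
cv2.imwrite('pics/c5.png',np.hstack([a,b]))
E
```

```text
8.15 [ 0.56137398 -0.28831214  0.15832601] [-3.14132151e+00 -2.40502888e-04  2.00884245e+00] 0.02404940591986262 [-0.54170398 -0.61793162 -0.33114146] 10.675640255212784
```

View pics/c5.png

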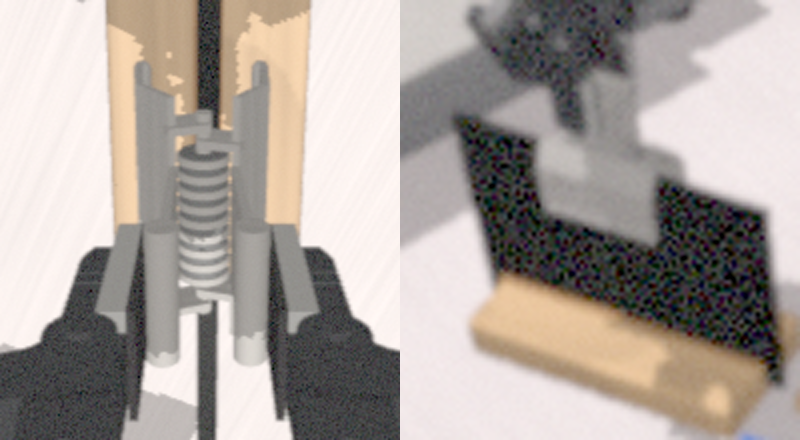

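The picture shows the clip open and symmetric: jaws at crop x 138–268, the board between them, and the coil centred. I'll lift straight up.

Call:
{"api": "apply_moves", "payload": {"claw": [0.024,0.024,0.024,0.024,0.024,0.024,0.024,0.024,0.024,0.024,0.024], "xyz": [[0,0,-0.003],[0,0,-0.008],[0,0,-0.015],[0,0,-0.018],[0,0,-0.02],[0,0,-0.02],[0,0,-0.02],[0,0,-0.02],[0,0,-0.02],[0,0,-0.01],[0,0,0]], "twist": [[0,0,0],[0,0,0],[0,0,0],[0,0,0],[0,0,0],[0,0,0],[0,0,0],[0,0,0],[0,0,0],[0,0,0],[0,0,0]]}}

```text
clock: 9.25
position: [0.5618, -0.2887, 0.3143]
tool_rot: [3.14, 0.002, 2.009]
force: [0.1, 0.7, -1.1]
grip_width: 0.0236
finger_force: 10.6
```

```bash
python3 - <<'E'
from h import *
o=bot.observe();p=o['position'];y=o['tool_rot'][2]; print(p,np.degrees(y),o['grip_width'],o['force'],o['finger_force'])
t=np.array([.5275,.1512,.30])-p; print(np.round((t[0]*np.cos(y)+t[1]*np.sin(y), t[0]*np.sin(y)-t[1]*np.cos(y), -t[2]),4), np.radians(67.2)-y)
E
```

```text
[ 0.56184107 -0.28867472  0.31433402] 115.09753436409011 0.02356669185422034 [ 0.06325204  0.66934918 -1.1273201 ] 10.579688251018524
[0.4129 0.1555 0.0143] -0.8359696782405008
```

Call:
{"api": "apply_moves", "payload": {"claw": [0.024,0.024,0.024,0.024,0.024,0.024,0.024,0.024,0.024,0.024,0.024,0.024,0.024,0.024,0.024,0.024,0.024,0.024], "xyz": [[0.01,0.0038,0],[0.02,0.0075,0],[0.0275,0.01035,0],[0.0275,0.01035,0],[0.0275,0.01035,0],[0.0275,0.01035,0],[0.0275,0.01035,0],[0.0275,0.01035,0],[0.0275,0.01035,0],[0.0275,0.01035,0],[0.0275,0.01035,0],[0.0275,0.01035,0],[0.0275,0.01035,0],[0.0275,0.01035,0],[0.0275,0.01035,0],[0.0175,0.0066,0],[0.008,0.003,0],[0,0,0]], "twist": [[0,0,0],[0,0,0],[0,0,0],[0,0,0],[0,0,0],[0,0,0],[0,0,0],[0,0,0],[0,0,0],[0,0,0],[0,0,0],[0,0,0],[0,0,0],[0,0,0],[0,0,0],[0,0,0],[0,0,0],[0,0,0]]}}

```text
clock: 11.05
position: [0.5264, 0.1526, 0.3118]
tool_rot: [-3.14, -0.0, 2.011]
force: [-0.5, 0.1, -0.8]
grip_width: 0.0246
finger_force: 10.6
```

Call:
{"api": "apply_moves", "payload": {"claw": [0.024,0.024,0.024,0.024,0.024,0.024,0.024,0.024,0.024,0.024,0.024,0.024], "xyz": [[0,0,0],[0,0,0],[0,0,0],[0,0,0],[0,0,0],[0,0,0],[0,0,0],[0,0,0],[0,0,0],[0,0,0],[0,0,0],[0,0,0]], "twist": [[0,0,0.06],[0,0,0.085],[0,0,0.09],[0,0,0.09],[0,0,0.09],[0,0,0.09],[0,0,0.09],[0,0,0.09],[0,0,0.085],[0,0,0.066],[0,0,0],[0,0,0]]}}

```text
clock: 12.25
position: [0.527, 0.1508, 0.3124]
tool_rot: [-3.142, 0.0, 1.174]
force: [-0.4, -1.1, -0.6]
grip_width: 0.0245
finger_force: 10.6
```

```bash
python3 - <<'E'
from h import *
w=snap('wrist','w5.png'); np.savez('w5.npz',**w); s=bot.grab_frame('scene')
o=bot.observe(); print(o['clock'],o['position'],np.degrees(o['tool_rot']),o['grip_width'],o['force'],o['finger_force'])
g=lambda a:(np.clip(a.astype(float)/200,0,1)**0.5*255).astype(np.uint8)
a=cv2.resize(g(w['img'][180:400,220:420,::-1]),None,fx=2.5,fy=2.5,interpolation=cv2.INTER_CUBIC)
b=cv2.resize(g(s['img'][180:380,350:470,::-1]),None,fx=2.5,fy=2.75,interpolation=cv2.INTER_CUBIC)
cv2.imwrite('pics/c6.png',np.hstack([a,b]))
E
```

```text
12.35 [0.52703046 0.15111248 0.31243831] [-1.79995630e+02  1.10130779e-02  6.72681078e+01] 0.024020273393267184 [-0.31054428  0.3336268  -0.60017814] 10.598700195550919
```

View pics/c6.png

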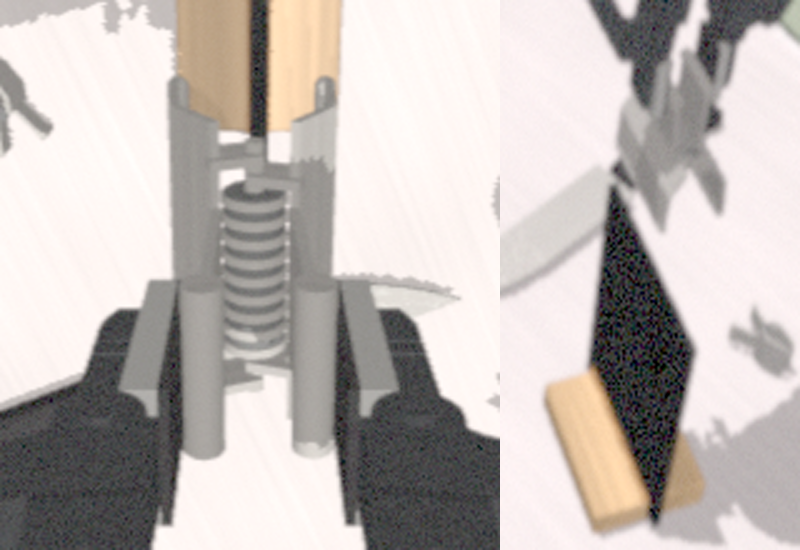

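```bash
python3 - <<'E'
from h import *
w=dict(np.load('w5.npz')); p=np.array([.52703,.15111,.31244]);y=np.radians(67.27)
def loc(u,v,z):
    t=onplane(w,u,v,z)-p; return np.round((t[0]*np.cos(y)+t[1]*np.sin(y), t[0]*np.sin(y)-t[1]*np.cos(y)),4)
C=lambda x,yy:(220+x/2.5,180+yy/2.5)
print('board',loc(*C(260,5),.19),loc(*C(258.5,125),.19))
print('lips',loc(*C(252.5,85),.260),loc(*C((168+337)/2,100),.260))
print('coil',loc(*C(255,190),.296),loc(*C(255,350),.296))
print('rolls',loc(*C((181+336)/2,285),.327),loc(*C((184+334)/2,455),.327))
w=dict(np.load('w4.npz')); p=np.array([.56137,-.28831,.15833]);y=np.radians(115.1); C=lambda x,yy:(220+x/2,180+yy/2)
print('low: lips',loc(*C(203,70),.102),'coil',loc(*C(204,155),.142),loc(*C(205,275),.142),'rolls',loc(*C(206,225),.173),'board',loc(*C(208.5,20),.13),loc(*C(208,420),.13))
E
```

```text
board [0.038  0.0012] [0.0014 0.0008]
lips [ 0.0307 -0.0006] [ 0.0273 -0.0007]
coil [ 0.0192 -0.    ] [-0.0147 -0.0001]
rolls [0.0148 0.0006] [-0.0165  0.0006]
low: lips [ 0.0292 -0.0007] coil [ 0.0185 -0.0003] [-0.0132 -0.0001] rolls [0.0155 0.0001] board [0.0483 0.0008] [-0.0669  0.0006]
```

Call:
{"api": "apply_moves", "payload": {"claw": [0.024,0.024,0.024,0.024,0.024,0.024,0.024,0.024,0.024,0.024], "xyz": [[0,0.001,0.005],[0,0,0.01],[0,0,0.012],[0,0,0.012],[0,0,0.012],[0,0,0.012],[0,0,0.012],[0,0,0.007],[0,0,0.004],[0,0,0]], "twist": [[0,0,0],[0,0,0],[0,0,0],[0,0,0],[0,0,0],[0,0,0],[0,0,0],[0,0,0],[0,0,0],[0,0,0]]}}

```text
clock: 13.35
position: [0.5279, 0.1512, 0.2261]
tool_rot: [-3.141, 0.0, 1.173]
force: [0.1, -0.1, -0.8]
grip_width: 0.0242
finger_force: 10.6
```

```bash
python3 - <<'E'
from h import *
w=snap('wrist','w6.png'); np.savez('w6.npz',**w); s=snap('scene','s6.png'); np.savez('s6.npz',**s)
o=bot.observe(); p=o['position'];y=o['tool_rot'][2]; print(o['clock'],p,np.degrees(o['tool_rot']),o['grip_width'],o['force'],o['finger_force'])
ty=np.array([np.sin(y),-np.cos(y),0]);tx=np.array([np.cos(y),np.sin(y),0])
g=lambda a:(np.clip(a.astype(float)/200,0,1)**0.5*255).astype(np.uint8)
a=cv2.resize(g(w['img'][190:370,230:410,::-1]),(400,400),interpolation=cv2.INTER_CUBIC)
b=cv2.resize(g(s['img'][200:280,355:435,::-1]),None,fx=5,fy=5,interpolation=cv2.INTER_CUBIC)
cv2.imwrite('pics/c7.png',np.hstack([a,b]))
for k in (-.032,.032):
  for z in (.17,.203,.24): print('jaw side',k,z,[np.round((np.array(proj(s,p*[1,1,0]+[0,0,z]+tx*k+ty*q))-[355,200])*5) for q in (-.02,0,.02)])
E
```

```text
13.45 [0.52821117 0.15123342 0.22682958] [ 1.79976878e+02 -2.02694959e-02  6.72033566e+01] 0.02421323595438664 [ 0.11783192 -0.44495391 -0.47739856] 10.59867337346077
jaw side -0.032 0.17 [array([286., 329.]), array([226., 344.]), array([165., 359.])]
jaw side -0.032 0.203 [array([299., 258.]), array([237., 273.]), array([174., 288.])]
jaw side -0.032 0.24 [array([314., 173.]), array([250., 188.]), array([185., 204.])]
jaw side 0.032 0.17 [array([375., 489.]), array([312., 506.]), array([248., 523.])]
jaw side 0.032 0.203 [array([391., 419.]), array([326., 436.]), array([260., 453.])]
jaw side 0.032 0.24 [array([410., 335.]), array([343., 353.]), array([275., 370.])]
```

View pics/c7.png

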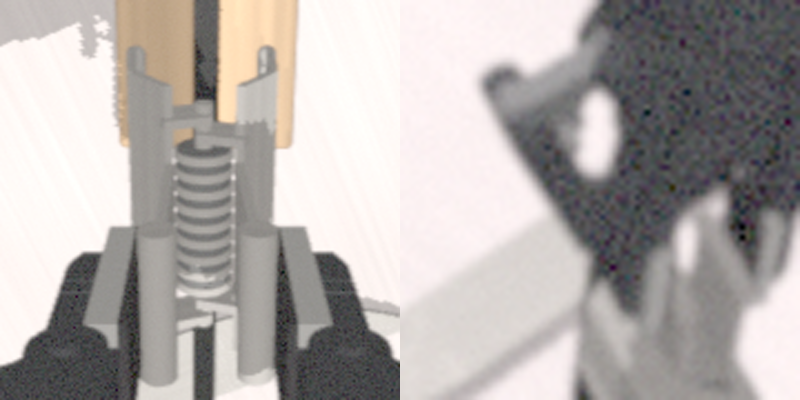

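```bash
python3 - <<'E'
from h import *
s=dict(np.load('s6.npz')); im=cv2.cvtColor(s['img'],cv2.COLOR_RGB2GRAY).astype(np.float32)
p=np.array([.5279,.1512,0]);y=np.radians(67.2)
ty=np.array([np.sin(y),-np.cos(y),0]);tx=np.array([np.cos(y),np.sin(y),0])
zs=np.arange(.150,.216,.003); print(np.round(zs*1000).astype(int))
for k in (-.025,-.015,-.005,.005,.015,.025,.03):
    P=np.array([proj(s,p+tx*k+ty*.018+[0,0,z]) for z in zs],np.float32)
    print(k,cv2.remap(im,P[None,:,0].copy(),P[None,:,1].copy(),cv2.INTER_LINEAR)[0].astype(int))
# same test along edge far/near: extent of clip at z=.18
ks=np.arange(-.06,.061,.005);P=np.array([proj(s,p+tx*k+ty*.018+[0,0,.185]) for k in ks],np.float32)
print(np.round(ks*1000).astype(int),cv2.remap(im,P[None,:,0].copy(),P[None,:,1].copy(),cv2.INTER_LINEAR)[0].astype(int))
E
```

```text
[150 153 156 159 162 165 168 171 174 177 180 183 186 189 192 195 198 201
 204 207 210 213]
-0.025 [ 17  22  21  24  25  35  47  68  85  84  80  77  74  76  75  77  86  97
 104  96  76  52]
-0.015 [  9   4   6  13   8  25  45  65  82  87  82  76  75  74  73  79  85  98
 107 113 114 109]
-0.005 [ 12  11   8   5  11  12  32  50  73  83  81  74  69  71  71  74  81  94
 106 110 111 114]
0.005 [ 7  9  2  3  8 18 29 45 60 62 61 58 58 59 58 59 63 69 71 75 78 79]
0.015 [ 1  9  4  7 15 13 26 41 55 64 59 59 59 60 57 62 65 66 71 75 75 71]
0.025 [  6   9   6   4   7  21  35  55  62  65  66  64  66  68  71  76  85  96
 105 104  91  76]
0.03 [  5   5   5   5   2   2  20  53  77  84  79  73  71  74  75  79  87 100
 112 116 117 109]
[-60 -55 -50 -45 -40 -35 -30 -25 -20 -15 -10  -5   0   5  10  15  20  25
  30  35  40  45  50  55  60] [140 141 142 143 120  99  97  74  75  75  76  71  64  58  60  59  60  66
  72  66  27   5   9   9   4]
```

Call:
{"api": "apply_moves", "payload": {"claw": [0.024,0.024,0.024,0.024,0.024,0.024], "xyz": [[-0.001,0,0.001],[0,0,0.001],[0,0,0],[0,0,0],[0,0,0],[0,0,0]], "twist": [[0,0,0],[0,0,0],[0,0,0],[0,0,0],[0,0,0],[0,0,0]]}}

```text
clock: 14.05
position: [0.5276, 0.1503, 0.2245]
tool_rot: [3.142, -0.0, 1.173]
force: [-0.9, -0.1, -0.8]
grip_width: 0.0244
finger_force: 10.6
```

```bash
python3 - <<'E'
from h import *
o=bot.observe(); print(o['clock'],o['position'],o['grip_width'],o['force'],o['finger_force'])
if abs(o['force'][2])<2.5 and max(abs(np.array(o['force'][:2])))<2.5: print(bot.job_done())
E
```

```text
14.05 [0.52760037 0.15028004 0.22453502] 0.0244204781583392 [-0.86065367 -0.14537568 -0.79770493] 10.598592907190323
the job is handed in; nothing more can be done
None
```

I handed the job in at 14 s with the clip still held squeezed open (wings at 24 mm) astride the middle of the tall board's top edge, square to it, its lips about 22 mm below the edge and no sign of contact in the last force reading.

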